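# Pass the gift tin out through the counter hatch

## Task

Serve the customer through the hatch in the counter guard: slide the hatch open, slide the long flat tin across the counter and out through the hatchway until the whole tin is past the guard, flat on the counter just outside, then slide the hatch fully shut again. Do not lift the tin, and leave the round tin, the scoop and the card box beside it where they are.

Things in the scene. Friction and masses are not known exactly. Their poses are not given: they have to be found in the camera images.
- screen: Counter guard fixed to the counter between robot and customer: wooden frame 540 mm wide (y -140 to 400), 422 high, 30 thick (x -15 to 15), glass panes. Origin on the counter under the middle of its hatchway, mid-thickness. x points to the customer's side, y left along the guard, z up. On the robot's side runs the hatch's hanging track (x -34 to -16, z 194 to 222 mm, full width).
- hatchway (a point): Middle of the guard's hatchway, 95 mm above the counter, axes as the guard's: a bare opening at counter level, no sill, 220 mm wide (y -110 to 110 mm in the guard's frame) and 190 mm high, between two 30 mm square posts, under a wooden rail. Left of it (y 140 to 370) is fixed glass.
- hatch (a joint): Sliding hatch hung on the guard's robot side: wood-framed glass, 250 mm wide, x -30 to -20, z 7 to 191 mm in the guard's frame. In m: 0 fully shut; grows as it slides left (guard's +y); 0.25 fully open. The free opening runs from the right post to y = value - 125 mm. Starts 0 to 0.05 ajar. Moves with about 1 to 2 N, stays where left.
- hatch_handle (a point): Middle of the hatch's brass pull handle: an upright round bar 12 mm thick, z 70 to 162 mm (this point at 116), its axis 40 mm off the hatch's face towards the robot, joined to it by a level 12 mm leg at each end. In the guard's frame at x -70, y = hatch value - 112 mm. It passes over the tin. Can be pushed from either side.
- tin_center (a point): Centre (half-way up, 21 mm above the counter) of the closed long flat metal tin lying loose on the robot's side: 90 mm (its x, roughly along the guard's x) by 180 (its y) by 42 high, 0.3 to 0.55 kg. Starts up to 50 mm left or right of the hatchway's middle line, turned up to 0.2 rad to the guard. Slides when pushed on its upright sides.
- tin_rear_left (a point): Tin's left rear corner (robot's side, at the tin's x -45, y +90 mm), half-way up.
- tin_rear_right (a point): Tin's right rear corner (robot's side, at the tin's x -45, y -90 mm), half-way up.
- round_tin: Bystander: round metal tin, 95 mm across, 52 mm high, on the robot's side right of the tin; origin at the middle of its underside.
- scoop: Bystander: metal sweet scoop with a wooden handle, 210 mm long, 55 mm wide, 30 mm high, lying on the robot's side left of the tin; origin near its middle, on the counter; its x points along it from handle to blade.
- gift_box: Bystander: square card box, 89 mm wide, 68 mm high, on the robot's side to the left; origin at the middle of its underside.
Things that resemble listed ones, but are neither listed nor needed, are in the scene too. Leave any red or turquoise look-alike of the part that bears tin_center alone.

How it is judged:
On the way, in this order (a step that is already met when the one before it is completed fails the run):
1. the hatch is slid open wide enough for the tin (value above 0.17) (value of joint hatch above 0.17 m), for 0.2 s.
2. the whole tin is past the guard, flat on the counter just outside the hatchway (x of each of tin_rear_left, tin_rear_right in the frame of screen above 0.015 m and height (world z) of tin_center below 0.03 m and angle between tin_center's own z axis and vertical below 0.1 rad and x of tin_center in the frame of screen between 0.05 and 0.2 m and y of tin_center in the frame of screen between -0.15 and 0.15 m), for 0.2 s.
3. the hatch is slid fully shut (within 10 mm) (value of joint hatch below 0.01 m), for 0.2 s.
At the end, for the whole second after the job is handed in: Both rear corners of the tin are beyond the guard frame's customer-side face (more than 15 mm past the middle of the frame), the tin's centre is 50 to 200 mm past it and within 150 mm of the hatchway's middle line; the tin lies flat on the counter at rest; the hatch is shut to within 10 mm (all of step 2 and value of joint hatch below 0.01 m and linear speed of tin below 0.02 m/s); the robot touches nothing.
It fails at once if the tin is lifted off the counter or tipped up (centre more than 25 mm above its resting height, or leaning over 0.4 rad) (height (world z) of tin_center above 0.046 m or angle between tin_center's own z axis and vertical above 0.4 rad).
It fails at once if the round tin, the scoop or the card box is moved more than 30 mm (distance of any of round_tin, scoop, gift_box from where it was at the start of the episode above 0.03 m).
It also fails if it takes over 72 s, if anything falls off the work surface, if the arm or the gripper's body presses on something with over 40 N, if the wrist force passes 120 N, or if a joint passes its speed limit or range.

## Robot

A 6-joint arm with a two-finger parallel gripper is mounted at the origin on the work surface. World frame = base frame: x ahead of the robot, y to its left, z up, the work surface at z = 0. Lengths are in m, angles in rad, forces in N, time in s.
With the tool pointing down it reaches from about 0.25 to 0.775 m from the base axis. Payload 4 kg.
Tool frame: the origin (TCP) lies at the centre of the arm's flange, where the gripper is bolted on; the fingertips stand 199 mm ahead of it and the grasp point (between the pads) lies 180 mm ahead of it (robot.tcp_to_tips is the z of the fingertips in the tool frame, in m); z points along the fingers, y is the line along which they close (so a half turn about z gives the same grasp; the last joint's range is limited). The gripper opens to 94 mm and grips with 3 to 60 N. Pads are 16 mm wide; open, the fingers measure 119 mm over their backs; the gripper's body (75 mm by 177 mm) begins 78 mm behind the grasp point.
Start: joints at [1.135, 0.087, 1.371, -0, 1.684, -0.103], TCP at [0.18, 0.52, 0.405] pointing down, gripper open.
Joint ranges: [-3.1, 3.1], [-0.76, 2.03], [0.27, 2.55], [-1.08, 4.22], [0.17, 2.65], [-2.57, 2.57]. Speed limits (rad/s): [2.79, 2.79, 3.14, 3.14, 3.14, 3.14].

## Interface

Orientations are given as [roll, pitch, yaw] about the fixed x, y, z axes, in that order (R = Rz(yaw) Ry(pitch) Rx(roll)).
In Python, from bench import robot gives the robot as it stands.
- The arm moves only by the tool play_rows, never from a script. Its arguments are lists of equal length, an entry for each row: "translation": the shift along the tool's x, y, z scaled (see below), a list of three; "twist": the turn, a rotation vector about the tool's x, y, z scaled (see below), a list of three; "gripper": the opening, from -1 (shut) to 1 (fully open). A call has 1 to 8 rows; each row shifts and turns the commanded pose from where the row before left it, along the tool's axes as they then stand; what a row does not reach is not made up. The controller multiplies each number of a shift by 0.04 m and each number of a turn by 0.1 rad. A row lasts 1/10 s, in which the tool goes at most 50 mm and 8.59 degrees, less where a joint would pass 70% of its speed; a pose out of reach is approached as far as the arm can. A call with a number of a shift or a turn outside -1 to 1 is refused whole. A call with a gripper value outside its range is refused whole. The fingers move at their own pace and stop on an object; the grip force is fixed at half the most. Time passes only in rows, so rows that do not move let the fingers close. It gives the time, the measured TCP pose, the force, the opening and the grip force at its end, in the units of the state.
- robot.get_obs(): the state, without advancing time (a new reading comes with each control period).
- robot.snapshot(name): name is "scene" or "top" or "wrist"; returns the picture (480x640x3 uint8, red, green, blue); there is no depth.
- robot.camera_model(name): a dict with "camera_matrix" (3x3 intrinsics, pixels), "rvec" (rotation vector, rad) and "tvec" (3), from world to camera coordinates, as OpenCV has them. Camera axes: x right, y down, z forward; pixel columns grow to the right and rows downward; lengths in m; the calibration is good to about 2 mm. A picture is of the moment at which its call begins: read the wrist's pose just before it. camera_model takes no time and is no camera call; for the wrist camera it gives the pose at the moment of the call.
- robot.close_job(): hands the job in; it is judged then, once.
Trained networks look in the newest picture that a camera, given by its name, has taken for a name from the list of things; names that differ only in an ending like _2 or _b are one class to them, and where a whole thing is asked for, a point or a joint stands for the part that bears it (a point fixed in the world has none). Each returns a list of dicts, best first, with "score" (0 to 1); they miss things now and then, are a little off and sometimes report something else, mostly with a low value. They report only what shows in the picture. A call takes as long as a camera call. They do not tell look-alikes from the thing itself.
- robot.recognise(name, camera): "centre" ([x, y, z] in m, in world coordinates, good to about 4 mm: the middle of the surface that is visible of it).
- robot.spot_point(name, camera): "centre" ([x, y, z] in m, in world coordinates, good to about 4 mm: a listed point, or the origin of a listed thing).
The state is a dict: "time": time; "joint_positions": joint angles; "qvel": joint speeds; "joint_torque": joint torques, N m; "tool_pos": TCP position; "ee_rot": TCP orientation; "wrist_force": force on the tool from outside, world axes, zero at the start; "wrist_torque": the same for the moment, N m; "width": finger opening in m; "finger_force": force on a finger pad.
Only numpy, scipy, OpenCV 4.12 (cv2) and the standard library are available. Lean on these libraries where they do the work, as an engineer would, in place of code of your own. Each camera call takes 0.05 s, during which the arm holds its last target. There are 200 camera calls.

## Working session

There is one attempt and no reset: what is moved stays moved. The work goes in short steps, Python scripts to look and compute and a tool call to move; the robot and the scene stay as the last step left them, time stands still between calls to the robot, and variables do not carry over. Pictures are saved under pics/ and viewed, at most 10 in all, crops included, and the job is handed in when it is done.

Besides the shell and the picture viewer there is one more tool, called after "Request:" as a command line: name --argument value ..., lists and objects as JSON in quotes. play_rows: Moves the arm, as the interface text tells. Its arguments: {"type":"object","properties":{"translation":{"type":"array","items":{"type":"array","items":{"type":"number","minimum":-1,"maximum":1}}},"twist":{"type":"array","items":{"type":"array","items":{"type":"number","minimum":-1,"maximum":1}}},"gripper":{"type":"array","items":{"type":"number"}}},"required":["translation","twist","gripper"]}

```bash
mkdir -p pics; ls; python3 - <<'E'
from bench import robot
import cv2,numpy as np
o=robot.get_obs();print({k:np.round(o[k],3) for k in('time','tool_pos','ee_rot','width','wrist_force')})
for c in("scene","top"):
    cv2.imwrite(f"pics/{c}1.png",robot.snapshot(c)[:,:,::-1])
    for n in("screen","hatchway","hatch_handle","tin_center","tin_rear_left","tin_rear_right","round_tin","scoop","gift_box"):
        try: print(c,n,[(np.round(d["centre"],3).tolist(),round(d["score"],2)) for d in robot.spot_point(n,c)])
        except Exception as e: print(n,e)
E
```

```text
pics
{'time': np.float64(0.0), 'tool_pos': array([0.18 , 0.52 , 0.404]), 'ee_rot': array([-3.139, -0.   ,  2.809]), 'width': np.float64(0.094), 'wrist_force': array([-0.85 , -0.902, -0.507])}
scene screen [([0.569, -0.079, 0.115], 0.21)]
scene hatchway [([0.46, -0.027, 0.024], 0.29)]
scene hatch_handle []
scene tin_center [([0.286, 0.257, 0.021], 0.93), ([0.518, 0.06, 0.023], 0.82), ([0.317, -0.235, 0.019], 0.73), ([0.482, 0.152, 0.018], 0.48)]
scene tin_rear_left [([0.482, 0.149, 0.018], 0.92), ([0.383, -0.315, 0.019], 0.82), ([0.369, 0.306, 0.017], 0.73)]
scene tin_rear_right [([0.342, -0.135, 0.021], 0.85), ([0.195, 0.297, 0.019], 0.76), ([0.461, -0.026, 0.021], 0.68)]
scene round_tin [([0.546, -0.265, 0.002], 0.92), ([0.461, -0.027, 0.026], 0.39)]
scene scoop [([0.461, 0.279, -0.0], 0.8)]
scene gift_box [([0.504, 0.453, 0.003], 0.7)]
top screen [([0.638, 0.028, 0.003], 0.88)]
top hatchway [([0.636, 0.029, 0.092], 0.66)]
top hatch_handle [([0.569, -0.085, 0.113], 0.57)]
top tin_center [([0.314, -0.233, 0.016], 0.87), ([0.281, 0.258, 0.021], 0.68)]
top tin_rear_left [([0.382, -0.309, 0.018], 0.95), ([0.371, 0.307, 0.02], 0.87), ([0.482, 0.149, 0.019], 0.7)]
top tin_rear_right [([0.466, -0.025, 0.02], 0.95), ([0.192, 0.293, 0.025], 0.93), ([0.34, -0.133, 0.021], 0.56)]
top round_tin [([0.55, -0.266, -0.003], 0.7), ([0.465, -0.025, 0.019], 0.7)]
top scoop []
top gift_box [([0.501, 0.454, -0.003], 0.83)]
```

View pics/top1.png

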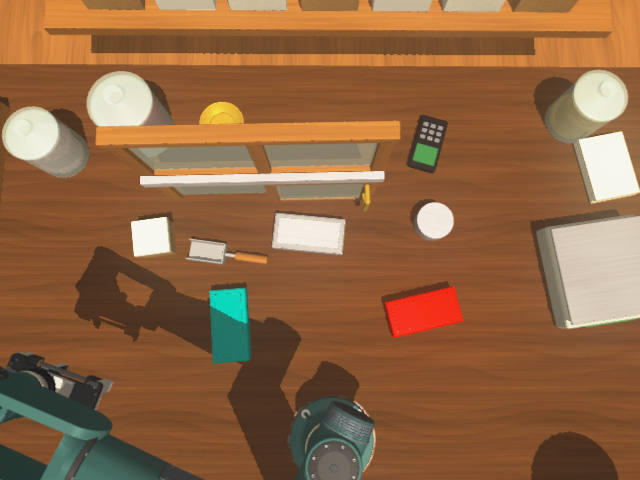

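View pics/scene1.png

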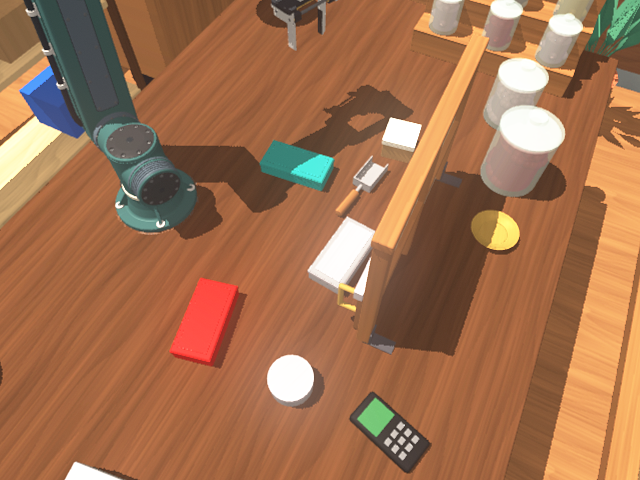

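Candidates for the tin in the top view are white (309,233), turquoise (229,325) and red (424,311). White fits: it isn't an excluded colour and it lies in front of the hatchway. I'll confirm that in a crop, which will also give me the guard's corners.

```bash
python3 - <<'E'
import cv2
im=cv2.imread("pics/top1.png")
c=im[110:270,90:410]
cv2.imwrite("pics/crop1.png",cv2.resize(c,(800,400),interpolation=cv2.INTER_CUBIC))
E
```

```text
(no output)
```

View pics/crop1.png

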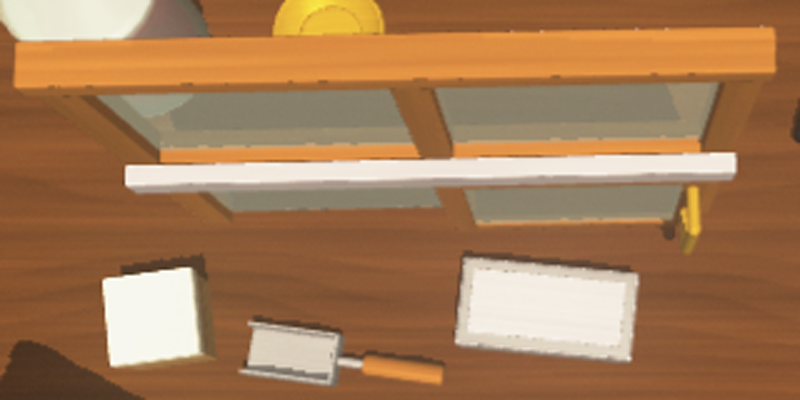

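The crop shows the plain white/silver tin (crop 456–637, 254–359), directly in front of the hatchway and with no red or turquoise on it, so it's the one. The guard's top beam corners are at (15,43), (15,88), (775,28) and (775,74), and the brass handle is at about (690,220). Next I'll fit these.

```bash
cat > h.py <<'E'
import numpy as np,cv2
from scipy.optimize import least_squares
from bench import robot
def proj(P,m):
    return cv2.projectPoints(np.array(P,float),np.array(m["rvec"]),np.array(m["tvec"]),np.array(m["camera_matrix"]),None)[0][:,0]
def T(p,P):
    c,s=np.cos(p[2]),np.sin(p[2]);P=np.array(P,float)
    return np.c_[p[0]+c*P[:,0]-s*P[:,1],p[1]+s*P[:,0]+c*P[:,1],P[:,2]]
def fit(P,px,m,p0):
    r=least_squares(lambda p:(proj(T(p,P),m)-px).ravel(),p0);return r.x,r.fun.reshape(-1,2)
E
python3 - <<'E'
from h import *
m=robot.camera_model("top")
px=lambda a:np.array(a)/2.5+[89.7,109.7]
P=[[.015,.4,.422],[-.015,.4,.422],[.015,-.14,.422],[-.015,-.14,.422],[-.016,.4,.222],[-.016,-.14,.222]]
g,e=fit(P,px([(15,43),(15,88),(775,28),(775,74),(126,166),(736,153)]),m,[.637,.028,0]);print("guard",g.round(4),e.round(1).tolist())
h=.042
t,e=fit([[.045,.09,h],[.045,-.09,h],[-.045,-.09,h],[-.045,.09,h]],px([(464,254),(637,272),(631,359),(456,343)]),m,[.518,.06,0]);print("tin",t.round(4),e.round(1).tolist())
for n in ["hatch_handle","hatchway","tin_center","tin_rear_left","tin_rear_right","scoop","round_tin","gift_box"]:
  robot.snapshot("top")
  for c in ("top",):
    for d in robot.spot_point(n,c):
        w=np.array(d["centre"]);print(n,w.round(3),(T([0,0,-g[2]],[w-[g[0],g[1],0]])).round(3),round(d["score"],2))
r=lambda uv:None
print(robot.camera_model("top")["tvec"])
E
```

```text
guard [0.6354 0.0239 0.0251] [[2.2, 0.9], [1.5, -1.0], [-2.0, 1.2], [-1.2, -1.4], [-0.4, 0.3], [-0.1, 0.5]]
tin [ 0.5158  0.0554 -0.0916] [[0.1, 0.7], [0.5, -0.0], [-0.2, -0.3], [-0.4, -0.4]]
hatch_handle [ 0.566 -0.082  0.116] [[-0.072 -0.104  0.116]] 0.77
hatch_handle [0.635 0.03  0.095] [[-0.     0.006  0.095]] 0.56
hatchway [0.637 0.027 0.094] [[0.002 0.003 0.094]] 0.88
tin_center [0.282 0.254 0.019] [[-0.348  0.239  0.019]] 0.73
tin_center [0.517 0.058 0.022] [[-0.118  0.037  0.022]] 0.61
tin_center [ 0.314 -0.233  0.02 ] [[-0.328 -0.249  0.02 ]] 0.6
tin_rear_left [ 0.382 -0.309  0.021] [[-0.261 -0.327  0.021]] 0.96
tin_rear_left [0.482 0.148 0.019] [[-0.151  0.128  0.019]] 0.93
tin_rear_left [0.371 0.308 0.022] [[-0.257  0.291  0.022]] 0.75
tin_rear_right [ 0.464 -0.024  0.02 ] [[-0.172 -0.044  0.02 ]] 0.88
tin_rear_right [0.192 0.295 0.025] [[-0.437  0.282  0.025]] 0.59
tin_rear_right [ 0.34  -0.134  0.02 ] [[-0.3  -0.15  0.02]] 0.59
scoop [ 0.461  0.279 -0.   ] [[-0.168  0.26  -0.   ]] 0.91
round_tin [ 0.55  -0.266 -0.005] [[-0.092 -0.287 -0.005]] 0.82
round_tin [ 0.462 -0.026  0.021] [[-0.175 -0.046  0.021]] 0.35
gift_box [ 0.504  0.453 -0.002] [[-0.12   0.432 -0.002]] 0.7
[0.00798    0.48010621 1.18305866]
```

Request:
play_rows --translation '[[0, 0, 0], [0, 0, 0], [0, 0, 0], [0, 0, 0], [0, 0, 0], [0, 0, 0], [0, 0, 0], [0, 0, 0]]' --twist '[[0, 0, -0.9], [0, 0, -0.9], [0, 0, -0.9], [0, 0, -0.88], [0, -1, 0], [0, -1, 0], [0, -1, 0], [0, -1, 0]]' --gripper '[-0.3, -0.3, -0.3, -0.3, -0.3, -0.3, -0.3, -0.3]'

```text
time: 2.6
tool_pos: [0.1797, 0.5198, 0.405]
ee_rot: [3.141, 0.404, -3.117]
wrist_force: [-0.8, -0.0, 0.0]
width: 0.0343
finger_force: 0.0
```

Request:
play_rows --translation '[[0, -1, 0], [0, -1, 0], [0, -1, 0], [0, -1, 0], [0, -1, 0], [0, -1, 0], [0, -1, 0]]' --twist '[[0, -1, 0], [0, -1, 0], [0, -1, 0], [0, -0.85, 0], [0, 0, 0], [0, 0, 0], [0, 0, 0]]' --gripper '[-0.3, -0.3, -0.3, -0.3, -0.3, -0.3, -0.3]'

```text
time: 3.3
tool_pos: [0.1862, 0.2385, 0.4045]
ee_rot: [3.142, 0.785, -3.115]
wrist_force: [0.8, -0.3, 0.2]
width: 0.0326
finger_force: 0.0
```

```bash
cat >> h.py <<'E'
from scipy.spatial.transform import Rotation as Ro
G=np.array([.6356,.0255,.025])
def state():
    o=robot.get_obs();R=Ro.from_euler('xyz',o["ee_rot"]).as_matrix()
    tip=np.array(o["tool_pos"])+R[:,2]*.199
    d=tip-[G[0],G[1],0];tg=T([0,0,-G[2]],[d])[0]
    print("t",round(float(o["time"]),2),"tip_g",tg.round(4),"rot",np.round(o["ee_rot"],3),"w",round(float(o["width"]),4),"F",np.round(o["wrist_force"],1),"q",np.round(o["joint_positions"],2))
    return R,tg
def to(*targets):
    "units (of 0.04 m) along tool axes to each target tip in guard frame, successively"
    R,c=state();Rg=Ro.from_euler('z',G[2]).as_matrix()
    for t in targets:
        u=R.T@Rg@(np.array(t)-c)/.04;print(t,u.round(2),"rows>=",np.ceil(abs(u).max()));c=np.array(t)
def dets(*names,cam="top"):
    robot.snapshot(cam)
    for n in names:
        for d in robot.spot_point(n,cam):
            w=np.array(d["centre"]);print(n,T([0,0,-G[2]],[w-[G[0],G[1],0]])[0].round(3),round(d["score"],2))
E
python3 -c "
from h import *
to((-.14,-.107,.1),(-.055,-.107,.1))"
```

```text
t 3.3 tip_g [-0.3033  0.2244  0.2638] rot [ 3.142  0.785 -3.115] w 0.0326 F [ 0.8 -0.3  0.2] q [ 1.02 -0.64  2.01 -0.66  1.33 -0.56]
(-0.14, -0.107, 0.1) [ 0.02 -8.29  5.77] rows>= 9.0
(-0.055, -0.107, 0.1) [-1.5 -0.   1.5] rows>= 2.0
```

Request:
play_rows --translation '[[0, -0.6, 0.6], [0, -0.7, 0.6], [0, -0.7, 0.6], [0, -0.7, 0.6], [0, -0.7, 0.6], [0, -0.7, 0.6], [0, -0.7, 0.5], [0, -0.7, 0.5]]' --twist '[[0, 0, 0], [0, 0, 0], [0, 0, 0], [0, 0, 0], [0, 0, 0], [0, 0, 0], [0, 0, 0], [0, 0, 0]]' --gripper '[-0.3, -0.3, -0.3, -0.3, -0.3, -0.3, -0.3, -0.3]'

```text
time: 4.1
tool_pos: [0.3285, 0.028, 0.2744]
ee_rot: [-3.136, 0.783, -3.118]
wrist_force: [-0.4, 0.5, -0.8]
width: 0.0331
finger_force: 0.0
```

Request:
play_rows --translation '[[0, -0.7, 0.4], [0, -0.7, 0.4], [0, -0.7, 0.4], [0, -0.69, 0], [0, 0, 0], [0, 0, 0]]' --twist '[[0, 0, 0], [0, 0, 0], [0, 0, 0], [0, 0, 0], [0, 0, 0], [0, 0, 0]]' --gripper '[-0.3, -0.3, -0.3, -0.3, -0.3, -0.3]'

```text
time: 4.7
tool_pos: [0.3645, -0.0817, 0.241]
ee_rot: [-3.138, 0.781, -3.119]
wrist_force: [-0.4, -0.3, 0.2]
width: 0.0331
finger_force: 0.0
```

```bash
python3 -c "
from h import *
to((-.055,-.107,.1))
dets('hatch_handle')
dets('hatch_handle',cam='wrist')
im=robot.snapshot('wrist')[:,:,::-1];cv2.imwrite('pics/w1.png',im)"
```

```text
t 4.7 tip_g [-0.1337 -0.1015  0.0996] rot [-3.138  0.781 -3.119] w 0.0331 F [-0.4 -0.3  0.2] q [-0.52 -0.47  2.25  0.57  0.74 -2.42]
(-0.055, -0.107, 0.1) [-1.4  -0.13  1.38] rows>= 2.0
hatch_handle [-0.07  -0.104  0.115] 0.79
hatch_handle [-0.116  0.038  0.024] 0.48
hatch_handle [-0.064 -0.104  0.118] 0.78
```

View pics/w1.png

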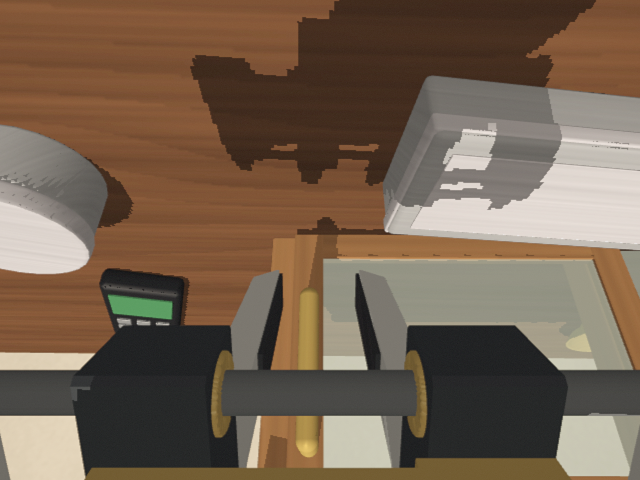

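The handle (310, 290–450) sits between the two fingertips (270 and 370). I'll move in and push left.

Request:
play_rows --translation '[[-0.5, -0.03, 0.5], [-0.5, -0.03, 0.5], [-0.4, 0, 0.4], [0, 0, 0]]' --twist '[[0, 0, 0], [0, 0, 0], [0, 0, 0], [0, 0, 0]]' --gripper '[-0.3, -0.3, -0.3, -0.3]'

```text
time: 5.35
tool_pos: [0.4456, -0.0811, 0.2413]
ee_rot: [-3.136, 0.782, -3.113]
wrist_force: [-0.0, 0.3, 0.2]
width: 0.0332
finger_force: 0.0
```

Request:
play_rows --translation '[[0, 0.3, 0], [0, 0.4, 0], [0, 0.4, 0], [0, 0.4, 0], [0, 0.4, 0]]' --twist '[[0, 0, 0], [0, 0, 0], [0, 0, 0], [0, 0, 0], [0, 0, 0]]' --gripper '[-0.3, -0.3, -0.3, -0.3, -0.3]'

```text
time: 5.85
tool_pos: [0.4413, -0.0054, 0.2406]
ee_rot: [-3.135, 0.782, -3.115]
wrist_force: [0.7, -1.8, -0.5]
width: 0.0327
finger_force: 0.9
```

```bash
python3 -c "
from h import *
state()
dets('hatch_handle')
dets('hatch_handle',cam='wrist')"
```

```text
t 5.85 tip_g [-0.0548 -0.0271  0.0995] rot [-3.135  0.782 -3.115] w 0.0327 F [ 0.7 -1.8 -0.5] q [-0.19 -0.27  2.13  0.29  0.53 -1.98]
hatch_handle [-0.073 -0.037  0.115] 0.79
```

Request:
play_rows --translation '[[0, 0.5, 0], [0, 0.6, 0], [0, 0.6, 0], [0, 0.6, 0], [0, 0.6, 0], [0, 0.6, 0], [0, 0.4, 0], [0, 0.2, 0]]' --twist '[[0, 0, 0], [0, 0, 0], [0, 0, 0], [0, 0, 0], [0, 0, 0], [0, 0, 0], [0, 0, 0], [0, 0, 0]]' --gripper '[-0.3, -0.3, -0.3, -0.3, -0.3, -0.3, -0.3, -0.3]'

```text
time: 6.85
tool_pos: [0.4386, 0.1581, 0.2398]
ee_rot: [-3.135, 0.781, -3.115]
wrist_force: [0.5, -0.5, 1.0]
width: 0.0331
finger_force: 0.6
```

```bash
python3 -c "
from h import *
state()
dets('hatch_handle','tin_center')
dets('hatch_handle',cam='scene')"
```

```text
t 6.85 tip_g [-0.0536  0.1364  0.0984] rot [-3.135  0.781 -3.115] w 0.0331 F [ 0.5 -0.5  1. ] q [ 0.28 -0.19  2.06 -0.37  0.53 -1.06]
hatch_handle [-0.068  0.127  0.114] 0.81
tin_center [-0.348  0.24   0.019] 0.96
tin_center [-0.327 -0.25   0.016] 0.74
tin_center [-0.174 -0.046  0.019] 0.62
tin_center [-0.118  0.036  0.023] 0.61
hatch_handle [-0.17   0.257 -0.002] 0.72
hatch_handle [-0.065  0.131  0.116] 0.5
```

Request:
play_rows --translation '[[0, 0.15, 0], [0, 0, 0], [0, -0.35, 0], [0.5, 0, -0.5], [0.56, 0, -0.56], [0, 0, 0]]' --twist '[[0, 0, 0], [0, 0, 0], [0, 0, 0], [0, 0, 0], [0, 0, 0], [0, 0, 0]]' --gripper '[-0.3, -0.3, -0.3, -0.3, -0.3, -0.3]'

```text
time: 7.7
tool_pos: [0.3765, 0.1481, 0.2389]
ee_rot: [-3.136, 0.779, -3.116]
wrist_force: [-0.5, -0.1, -0.1]
width: 0.0328
finger_force: 0.0
```

Request:
play_rows --translation '[[0.4, -0.5, -0.4], [0.4, -0.5, -0.4], [0.4, -0.5, -0.4], [0.4, -0.5, -0.4], [0.1, -0.3, -0.1], [0, 0, 0]]' --twist '[[0, 0, 0], [0, 0, 0], [0, 0, 0], [0, 0, 0], [0, 0, 0], [0, 0, 0]]' --gripper '[1, 1, 1, 1, 1, 1]'

```text
time: 8.3
tool_pos: [0.2916, 0.0555, 0.2396]
ee_rot: [-3.135, 0.779, -3.12]
wrist_force: [0.1, 0.1, 0.1]
width: 0.0778
finger_force: 0.0
```

```bash
python3 -c "
from h import *
to((-.205,.034,.022))
dets('hatch_handle')"
```

```text
t 8.3 tip_g [-0.2033  0.0367  0.098 ] rot [-3.135  0.779 -3.12 ] w 0.0778 F [0.1 0.1 0.1] q [-0.01 -0.76  2.39  0.03  0.73 -1.61]
(-0.205, 0.034, 0.022) [ 1.36 -0.06  1.32] rows>= 2.0
hatch_handle [-0.073  0.131  0.115] 0.81
```

Request:
play_rows --translation '[[0, 0, 0], [0, 0, 0], [0, 0, 0], [0, 0, 0], [-0.6, 0, 0.3], [-0.6, 0, 0.3], [0, 0, 0]]' --twist '[[0, 1, 0], [0, 1, 0], [0, 1, 0], [0, 0.5, 0], [0, 0, 0], [0, 0, 0], [0, 0, 0]]' --gripper '[1, 1, 1, 1, 1, 1, 1]'

```text
time: 9.1
tool_pos: [0.3475, 0.0584, 0.2384]
ee_rot: [-3.136, 0.429, -3.117]
wrist_force: [0.2, -0.5, -0.3]
width: 0.0939
finger_force: 0.0
```

```bash
python3 -c "
from h import *
to((-.205,.034,.022),(-.13,.034,.022))"
```

```text
t 9.1 tip_g [-0.2044  0.0389  0.0574] rot [-3.136  0.429 -3.117] w 0.0939 F [ 0.2 -0.5 -0.3] q [ 0.   -0.44  2.18  0.    0.97 -1.59]
(-0.205, 0.034, 0.022) [ 0.38 -0.12  0.8 ] rows>= 1.0
(-0.13, 0.034, 0.022) [-1.7   0.01  0.78] rows>= 2.0
```

Request:
play_rows --translation '[[0.2, -0.1, 0.4], [0.18, 0, 0.4], [-0.2, 0, 0.1], [-0.25, 0, 0.11], [-0.25, 0, 0.11], [-0.25, 0, 0.12], [-0.25, 0, 0.12], [-0.2, 0, 0.1]]' --twist '[[0, 0, 0], [0, 0, 0], [0, 0, 0], [0, 0, 0], [0, 0, 0], [0, 0, 0], [0, 0, 0], [0, 0, 0]]' --gripper '[1, 1, 1, 1, 1, 1, 1, 1]'

```text
time: 9.9
tool_pos: [0.4073, 0.0552, 0.2025]
ee_rot: [-3.136, 0.429, -3.118]
wrist_force: [-4.4, -1.0, 3.7]
width: 0.094
finger_force: 2.0
```

Request:
play_rows --translation '[[-0.2, 0, 0.1], [0, 0, 0]]' --twist '[[0, 0, 0], [0, 0, 0]]' --gripper '[1, 1]'

```text
time: 10.1
tool_pos: [0.4165, 0.0552, 0.2018]
ee_rot: [-3.136, 0.43, -3.119]
wrist_force: [-0.1, 1.2, 0.3]
width: 0.0939
finger_force: 0.0
```

```bash
python3 -c "
from h import *
state()
dets('tin_center','tin_rear_left','tin_rear_right','scoop','hatch_handle')
cv2.imwrite('pics/c2.png',cv2.resize(robot.snapshot('top')[110:310,90:410,::-1],(800,500),interpolation=cv2.INTER_CUBIC))"
```

```text
t 10.1 tip_g [-0.1353  0.0339  0.021 ] rot [-3.136  0.43  -3.119] w 0.0939 F [-0.1  1.2  0.3] q [-0.01 -0.2   2.09  0.01  0.82 -1.6 ]
tin_center [-0.324 -0.251  0.017] 0.86
tin_center [-0.082  0.045  0.024] 0.65
tin_rear_left [-0.263 -0.332  0.017] 0.95
tin_rear_left [-0.261  0.291  0.02 ] 0.93
tin_rear_left [-0.124  0.131  0.018] 0.74
tin_rear_right [-0.127 -0.047  0.022] 0.9
tin_rear_right [-0.436  0.279  0.024] 0.76
tin_rear_right [-0.299 -0.15   0.02 ] 0.56
tin_rear_right [-0.123  0.128  0.018] 0.55
scoop [-0.163  0.257 -0.005] 0.85
scoop [-0.123  0.131  0.02 ] 0.74
hatch_handle [-0.07   0.131  0.114] 0.94
```

View pics/c2.png

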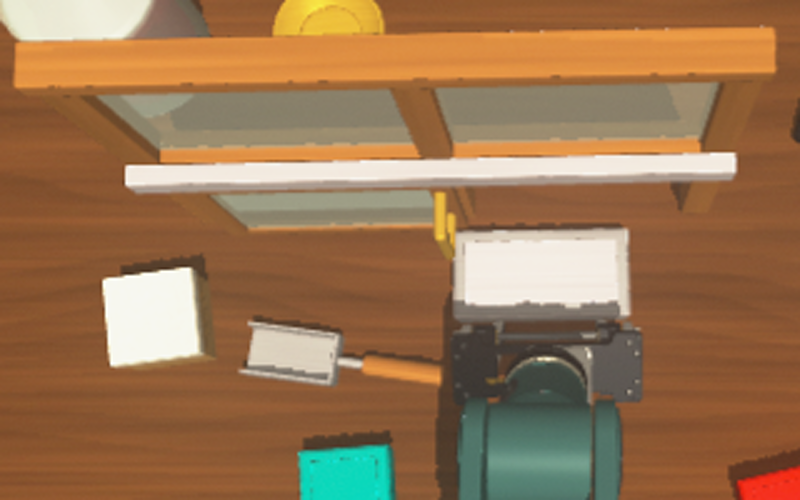

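The tin is now square to the guard, spanning crop 455–628, and the hatch is open. It sits about 42 mm left of centre, so I'll nudge its left end to the right.

Request:
play_rows --translation '[[0.34, 0, -0.15], [0.34, 0, -0.16], [-0.3, 0.4, -0.7], [-0.3, 0.6, -0.7], [0, 0.7, 0], [0, 0.7, 0], [0, 0.7, 0], [0, 0.2, 0]]' --twist '[[0, 0, 0], [0, 0, 0], [0, 0, 0], [0, 0, 0], [0, -0.9, 0], [0, -0.9, 0], [0, 0, 0], [0, 0, 0]]' --gripper '[-1, -1, -1, -1, -1, -1, -1, -1]'

```text
time: 11.25
tool_pos: [0.3807, 0.1883, 0.2615]
ee_rot: [-3.136, 0.609, -3.115]
wrist_force: [0.5, 1.1, -0.1]
width: 0.0333
finger_force: 0.0
```

```bash
python3 -c "
from h import *
to((-.126,.168,.08),(-.085,.168,.022))"
```

```text
t 11.25 tip_g [-0.137   0.1683  0.0983] rot [-3.136  0.609 -3.115] w 0.0333 F [ 0.5  1.1 -0.1] q [ 0.4  -0.28  2.06 -0.3   0.82 -1.05]
(-0.126, 0.168, 0.08) [ 0.04 -0.    0.53] rows>= 1.0
(-0.085, 0.168, 0.022) [-0.01  0.01  1.78] rows>= 2.0
```

Request:
play_rows --translation '[[0, 0, 0], [0, 0, 0], [0, 0, 0], [0.04, 0, 0.5], [0, 0, 0.6], [0, 0, 0.6], [0, 0, 0.6], [0, 0, 0]]' --twist '[[0, 0, 0], [0, 0, 0], [0, 0, 0], [0, 0, 0], [0, 0, 0], [0, 0, 0], [0, 0, 0], [0, 0, 0]]' --gripper '[-1, -1, -1, -1, -1, -1, -1, -1]'

```text
time: 12.05
tool_pos: [0.4326, 0.1856, 0.1821]
ee_rot: [-3.133, 0.602, -3.119]
wrist_force: [-0.3, -1.2, -0.3]
width: 0.0005
finger_force: 0.0
```

Request:
play_rows --translation '[[0, -0.3, 0], [0, -0.2, 0], [0, -0.2, 0], [0, -0.2, 0], [0, -0.2, 0], [0, -0.2, 0], [0, 0, 0]]' --twist '[[0, 0, 0], [0, 0, 0], [0, 0, 0], [0, 0, 0], [0, 0, 0], [0, 0, 0], [0, 0, 0]]' --gripper '[-1, -1, -1, -1, -1, -1, -1]'

```text
time: 12.75
tool_pos: [0.4334, 0.1342, 0.1861]
ee_rot: [-3.136, 0.609, -3.12]
wrist_force: [-0.2, 1.1, 0.0]
width: 0.0004
finger_force: 0.0
```

```bash
python3 -c "
from h import *
state()
dets('tin_center','tin_rear_left','tin_rear_right')"
```

```text
t 12.75 tip_g [-0.0855  0.1122  0.0229] rot [-3.136  0.609 -3.12 ] w 0.0004 F [-0.2  1.1  0. ] q [ 0.21 -0.12  2.09 -0.21  0.58 -1.23]
tin_center [-0.349  0.242  0.017] 0.78
tin_center [-0.08   0.007  0.024] 0.63
tin_center [-0.329 -0.252  0.017] 0.56
tin_rear_left [-0.126  0.097  0.021] 0.86
tin_rear_left [-0.257  0.291  0.023] 0.61
tin_rear_left [-0.263 -0.326  0.018] 0.56
tin_rear_left [-0.09  -0.291 -0.002] 0.28
tin_rear_right [-0.299 -0.151  0.022] 0.91
tin_rear_right [-0.123 -0.081  0.021] 0.73
tin_rear_right [-0.127  0.097  0.023] 0.67
tin_rear_right [-0.435  0.282  0.027] 0.64
```

Request:
play_rows --translation '[[0, -0.2, 0], [0, 0, 0], [0, 0.6, 0], [0, 0.3, -0.4], [0, 0, -0.8], [0, 0, -0.8], [0.7, 0, -0.5], [0.7, 0, -0.5]]' --twist '[[0, 0, 0], [0, 0, 0], [0, 0, 0], [0, 0, 0], [0, 0, 0], [0, 0, 0], [0, 0, 0], [0, 0, 0]]' --gripper '[-1, -1, -1, -1, -1, -1, 1, 1]'

```text
time: 13.75
tool_pos: [0.3179, 0.1614, 0.253]
ee_rot: [-3.137, 0.61, -3.119]
wrist_force: [-0.2, 0.4, -0.6]
width: 0.0129
finger_force: 0.0
```

Request:
play_rows --translation '[[0, -0.6, 0], [0, -0.8, 0], [0, -0.8, 0], [0, -0.8, 0], [0, -0.45, 0], [0, 0, 0]]' --twist '[[0, -0.9, 0], [0, -0.9, 0], [0, 0, 0], [0, 0, 0], [0, 0, 0], [0, 0, 0]]' --gripper '[1, 1, 1, 1, 1, 1]'

```text
time: 14.35
tool_pos: [0.3213, 0.0247, 0.2524]
ee_rot: [-3.135, 0.788, -3.123]
wrist_force: [-0.3, 0.1, -0.2]
width: 0.0612
finger_force: 0.0
```

```bash
python3 -c "
from h import *
to((-.155,.003,.022),(.02,.003,.022))
dets('tin_center','tin_rear_left','tin_rear_right','hatch_handle')
cv2.imwrite('pics/c3.png',cv2.resize(robot.snapshot('top')[110:310,210:410,::-1],(600,600),interpolation=cv2.INTER_CUBIC))"
```

```text
t 14.35 tip_g [-0.1732  0.0049  0.1121] rot [-3.135  0.788 -3.123] w 0.0612 F [-0.3  0.1 -0.2] q [-0.16 -0.68  2.33  0.18  0.71 -1.83]
(-0.155, 0.003, 0.022) [ 1.28 -0.03  1.91] rows>= 2.0
(0.02, 0.003, 0.022) [-3.09  0.05  3.1 ] rows>= 4.0
tin_center [-0.346  0.24   0.015] 0.94
tin_center [-0.327 -0.25   0.017] 0.64
tin_center [-0.078  0.006  0.022] 0.61
tin_rear_left [-0.261 -0.328  0.02 ] 0.94
tin_rear_left [-0.123  0.089  0.019] 0.64
tin_rear_left [-0.258  0.292  0.022] 0.57
tin_rear_right [-0.301 -0.148  0.022] 0.93
tin_rear_right [-0.122 -0.087  0.019] 0.85
tin_rear_right [-0.435  0.278  0.027] 0.79
hatch_handle [-0.071  0.129  0.114] 0.65
```

View pics/c3.png

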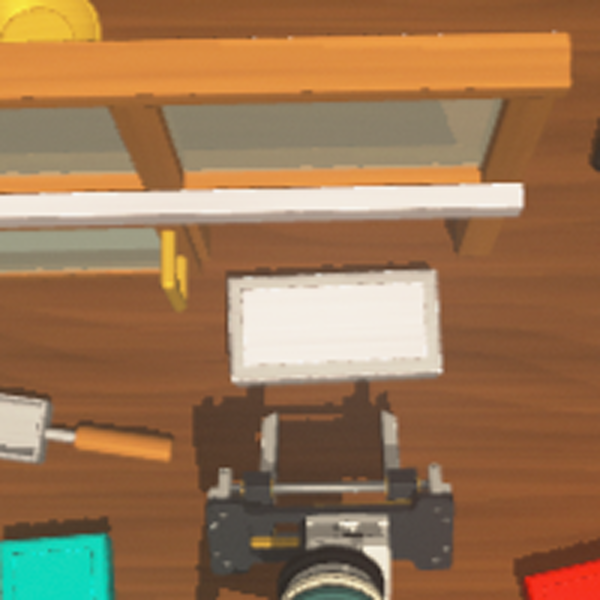

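Request:
play_rows --translation '[[0.32, 0, 0.47], [0.32, 0, 0.48], [0.32, 0, 0.48], [0.32, -0.03, 0.48], [0, 0, 0], [-0.2, 0, 0.2], [-0.25, 0, 0.25], [-0.25, 0, 0.25]]' --twist '[[0, 0, 0], [0, 0, 0], [0, 0, 0], [0, 0, 0], [0, 0, 0], [0, 0, 0], [0, 0, 0], [0, 0, 0]]' --gripper '[1, 1, 1, 1, 1, 1, 1, 1]'

```text
time: 15.45
tool_pos: [0.3794, 0.0269, 0.1627]
ee_rot: [-3.135, 0.787, -3.115]
wrist_force: [-2.1, -0.5, -0.1]
width: 0.0941
finger_force: 1.1
```

Request:
play_rows --translation '[[-0.25, 0, 0.25], [-0.25, 0, 0.25], [-0.25, 0, 0.25], [-0.25, 0, 0.25], [-0.25, 0, 0.25], [-0.25, 0, 0.25], [0, 0, 0]]' --twist '[[0, 0, 0], [0, 0, 0], [0, 0, 0], [0, 0, 0], [0, 0, 0], [0, 0, 0], [0, 0, 0]]' --gripper '[1, 1, 1, 1, 1, 1, 1]'

```text
time: 16.15
tool_pos: [0.4654, 0.0285, 0.1639]
ee_rot: [-3.135, 0.79, -3.115]
wrist_force: [0.2, -0.2, 0.0]
width: 0.0938
finger_force: 0.0
```

```bash
python3 -c "
from h import *
to((.03,.003,.022))
dets('tin_center','tin_rear_left','tin_rear_right','hatch_handle')
cv2.imwrite('pics/s3.png',cv2.resize(robot.snapshot('scene')[130:350,250:530,::-1],(700,550),interpolation=cv2.INTER_CUBIC))"
```

```text
t 16.15 tip_g [-0.0287  0.0061  0.0238] rot [-3.135  0.79  -3.115] w 0.0938 F [ 0.2 -0.2  0. ] q [-0.08 -0.08  2.15  0.26  0.29 -1.89]
(0.03, 0.003, 0.022) [-1.   -0.07  1.07] rows>= 2.0
tin_center [0.026 0.005 0.022] 0.91
tin_center [-0.351  0.239  0.018] 0.8
tin_center [-0.326 -0.25   0.02 ] 0.58
tin_rear_left [-0.018  0.092  0.02 ] 0.76
tin_rear_left [-0.258  0.288  0.022] 0.61
tin_rear_left [-0.263 -0.328  0.019] 0.6
tin_rear_right [-0.301 -0.152  0.023] 0.89
tin_rear_right [-0.022 -0.088  0.026] 0.71
tin_rear_right [-0.435  0.28   0.028] 0.61
tin_rear_right [-0.02   0.092  0.017] 0.57
hatch_handle [-0.069  0.129  0.115] 0.73
```

View pics/s3.png

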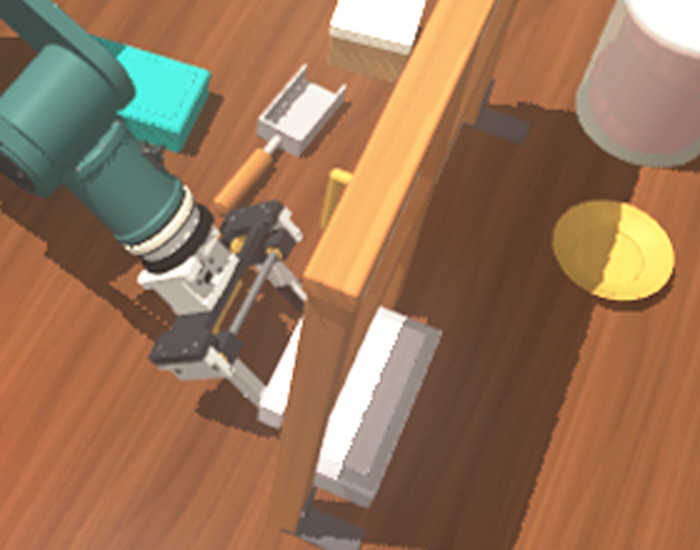

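The tin is halfway out and square. Joint 5 is getting close to its limit, so I'll ease the tilt a little and then finish the push.

Request:
play_rows --translation '[[-0.25, 0, -0.25], [0, 0, 0], [0, 0, 0], [-0.25, 0, 0.2], [-0.2, 0, 0.16], [0, 0, 0]]' --twist '[[0, 0, 0], [0, 0.6, 0], [0, 0.6, 0], [0, 0, 0], [0, 0, 0], [0, 0, 0]]' --gripper '[1, 1, 1, 1, 1, 1]'

```text
time: 17.05
tool_pos: [0.4875, 0.0282, 0.1764]
ee_rot: [-3.136, 0.668, -3.118]
wrist_force: [0.1, 0.2, 0.5]
width: 0.0941
finger_force: 0.0
```

```bash
python3 -c "
from h import *
to((.023,.005,.022))"
```

```text
t 17.05 tip_g [-0.0247  0.005   0.0202] rot [-3.136  0.668 -3.118] w 0.0941 F [0.1 0.2 0.5] q [-0.08 -0.04  2.05  0.12  0.46 -1.76]
(0.023, 0.005, 0.022) [-0.97  0.01  0.7 ] rows>= 1.0
```

Request:
play_rows --translation '[[-0.2, 0, 0.15], [-0.2, 0, 0.14], [-0.2, 0, 0.14], [-0.2, 0, 0.14], [-0.17, 0, 0.13], [0, 0, 0]]' --twist '[[0, 0, 0], [0, 0, 0], [0, 0, 0], [0, 0, 0], [0, 0, 0], [0, 0, 0]]' --gripper '[1, 1, 1, 1, 1, 1]'

```text
time: 17.65
tool_pos: [0.5361, 0.0292, 0.1786]
ee_rot: [-3.135, 0.669, -3.118]
wrist_force: [0.5, -0.9, -0.6]
width: 0.0938
finger_force: 0.0
```

```bash
python3 -c "
from h import *
state()
dets('tin_center','tin_rear_left','tin_rear_right','scoop','round_tin')"
```

```text
t 17.65 tip_g [0.024  0.0048 0.0225] rot [-3.135  0.669 -3.118] w 0.0938 F [ 0.5 -0.9 -0.6] q [-0.07  0.07  1.94  0.11  0.47 -1.74]
tin_center [-0.349  0.241  0.021] 0.97
tin_center [-0.327 -0.248  0.02 ] 0.9
tin_center [-0.164  0.257 -0.001] 0.33
tin_rear_left [-0.261  0.291  0.019] 0.9
tin_rear_left [-0.262 -0.33   0.018] 0.72
tin_rear_right [-0.298 -0.149  0.02 ] 0.93
tin_rear_right [-0.436  0.278  0.025] 0.64
scoop [-0.162  0.26  -0.   ] 0.8
round_tin [-0.091 -0.289 -0.001] 0.61
```

Request:
play_rows --translation '[[-0.16, 0, 0.13], [0, 0, 0], [0.5, 0, -0.4], [0.6, 0, -0.5], [0.6, 0, -0.5], [0.6, 0, -0.5], [0.6, 0, -0.5], [0.3, 0, -0.24]]' --twist '[[0, 0, 0], [0, 0, 0], [0, 0, 0], [0, 0, 0], [0, 0, 0], [0, 0, 0], [0, 0, 0], [0, 0, 0]]' --gripper '[1, 1, 1, 1, 1, 1, 1, 1]'

```text
time: 18.75
tool_pos: [0.3751, 0.0262, 0.1812]
ee_rot: [-3.136, 0.666, -3.118]
wrist_force: [0.8, 0.1, -0.7]
width: 0.0939
finger_force: 0.0
```

Request:
play_rows --translation '[[-0.4, 0, -0.5], [-0.4, 0, -0.5], [-0.4, 0.5, -0.5], [0, 0.7, 0], [0, 0.7, 0], [0, 0.7, 0], [0, 0.5, 0], [0, 0, 0]]' --twist '[[0, 0, 0], [0, 0, 0], [0, 0, 0], [0, 0, 0], [0, 0, 0], [0, 0, 0], [0, 0, 0], [0, 0, 0]]' --gripper '[-0.3, -0.3, -0.3, -0.3, -0.3, -0.3, -0.3, -0.3]'

```text
time: 19.55
tool_pos: [0.3751, 0.1523, 0.2584]
ee_rot: [-3.136, 0.668, -3.113]
wrist_force: [0.1, 0.6, -0.3]
width: 0.0344
finger_force: 0.0
```

```bash
python3 -c "
from h import *
dets('hatch_handle','tin_center')
dets('tin_center','tin_rear_right','tin_rear_left',cam='scene')
to((-.055,.129,.1))
cv2.imwrite('pics/s4.png',cv2.resize(robot.snapshot('scene')[130:350,250:530,::-1],(700,550),interpolation=cv2.INTER_CUBIC))"
```

```text
hatch_handle [-0.069  0.131  0.113] 0.76
tin_center [-0.35   0.242  0.018] 0.72
tin_center [-0.33  -0.251  0.018] 0.59
tin_center [ 0.086 -0.002  0.023] 0.82
tin_center [-0.347  0.24   0.019] 0.75
tin_center [-0.324 -0.25   0.023] 0.66
tin_rear_right [-0.437  0.281  0.021] 0.89
tin_rear_right [ 0.035 -0.084  0.024] 0.84
tin_rear_right [-0.3   -0.153  0.023] 0.69
tin_rear_left [-0.263 -0.336  0.022] 0.8
tin_rear_left [0.042 0.092 0.018] 0.64
t 19.9 tip_g [-0.1341  0.129   0.1017] rot [-3.136  0.667 -3.12 ] w 0.0328 F [-1.  -0.8  0.3] q [ 0.31 -0.36  2.13 -0.27  0.75 -1.15]
(-0.055, 0.129, 0.1) [-1.53  0.01  1.26] rows>= 2.0
```

View pics/s4.png

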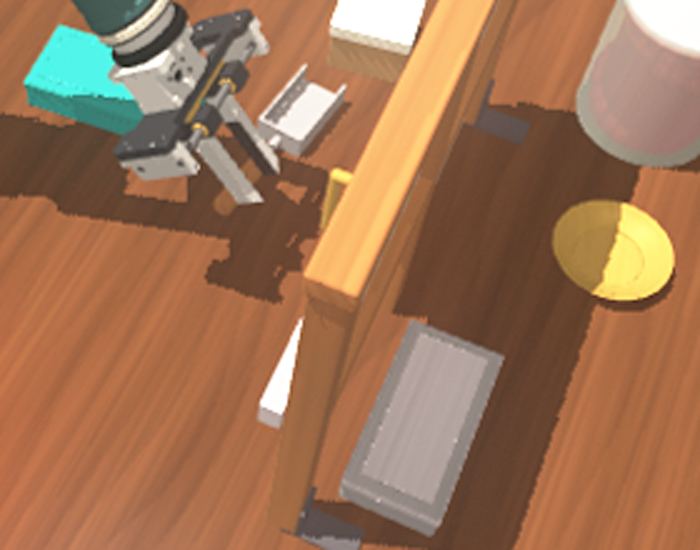

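The tin is fully outside (crop 340–505, 320–535) and lying flat. Next I'll take the handle and close the hatch.

Request:
play_rows --translation '[[-0.5, 0, 0.4], [-0.5, 0, 0.42], [-0.5, 0, 0.42], [0, 0, 0], [0, -0.3, 0], [0, -0.5, 0], [0, -0.5, 0], [0, -0.5, 0]]' --twist '[[0, 0, 0], [0, 0, 0], [0, 0, 0], [0, 0, 0], [0, 0, 0], [0, 0, 0], [0, 0, 0], [0, 0, 0]]' --gripper '[-0.3, -0.3, -0.3, -0.3, -0.3, -0.3, -0.3, -0.3]'

```text
time: 20.75
tool_pos: [0.4534, 0.0795, 0.2563]
ee_rot: [-3.137, 0.667, -3.118]
wrist_force: [0.9, 3.2, -0.2]
width: 0.0327
finger_force: 1.0
```

Request:
play_rows --translation '[[0, -0.6, 0], [0, -0.6, 0], [0, -0.6, 0], [0, -0.6, 0], [0, -0.6, 0], [0, -0.5, 0], [0, -0.4, 0], [0, 0, 0]]' --twist '[[0, 0, 0], [0, 0, 0], [0, 0, 0], [0, 0, 0], [0, 0, 0], [0, 0, 0], [0, 0, 0], [0, 0, 0]]' --gripper '[-0.3, -0.3, -0.3, -0.3, -0.3, -0.3, -0.3, -0.3]'

```text
time: 21.55
tool_pos: [0.4567, -0.0772, 0.2572]
ee_rot: [-3.136, 0.667, -3.121]
wrist_force: [-0.4, 0.6, -0.2]
width: 0.0324
finger_force: 0.0
```

```bash
python3 -c "
from h import *
state()
dets('hatch_handle')"
```

```text
t 21.55 tip_g [-0.0583 -0.0999  0.1008] rot [-3.136  0.667 -3.121] w 0.0324 F [-0.4  0.6 -0.2] q [-0.37 -0.21  2.02  0.35  0.73 -2.14]
hatch_handle [-0.072 -0.095  0.112] 0.63
```

Request:
play_rows --translation '[[0, -0.2, 0], [0, -0.2, 0], [0, -0.15, 0], [0, 0, 0]]' --twist '[[0, 0, 0], [0, 0, 0], [0, 0, 0], [0, 0, 0]]' --gripper '[-0.3, -0.3, -0.3, -0.3]'

```text
time: 22.05
tool_pos: [0.4579, -0.0984, 0.2571]
ee_rot: [-3.136, 0.666, -3.118]
wrist_force: [-0.8, 0.4, 0.1]
width: 0.0333
finger_force: 0.3
```

Request:
play_rows --translation '[[0, -0.1, 0], [0, 0, 0]]' --twist '[[0, 0, 0], [0, 0, 0]]' --gripper '[-0.3, -0.3]'

```text
time: 22.25
tool_pos: [0.458, -0.1001, 0.2571]
ee_rot: [3.138, 0.666, -3.121]
wrist_force: [0.6, 10.1, 1.4]
width: 0.0331
finger_force: 5.3
```

```bash
python3 -c "
from h import *
state()
dets('hatch_handle')"
```

```text
t 22.25 tip_g [-0.0577 -0.121   0.1006] rot [ 3.138  0.666 -3.121] w 0.0331 F [ 0.6 10.1  1.4] q [-0.42 -0.19  2.01  0.4   0.76 -2.23]
hatch_handle [-0.067 -0.109  0.115] 0.58
```

The force has risen to 10 N, so the hatch is against its shut stop. I'll centre the fingers and retreat.

Request:
play_rows --translation '[[0, 0.35, 0], [0, 0, 0], [0.4, 0, -0.32], [0.6, 0, -0.5], [0.6, 0, -0.5], [0.4, 0, -0.4], [0, 0, 0], [0, 0, 0]]' --twist '[[0, 0, 0], [0, 0, 0], [0, 0, 0], [0, 0, 0], [0, 0, 0], [0, 0, 0], [0, 0, 0], [0, 0, 0]]' --gripper '[-0.3, -0.3, -0.3, -0.3, -0.3, -0.3, -0.3, -0.3]'

```text
time: 23.15
tool_pos: [0.3526, -0.0907, 0.2625]
ee_rot: [-3.134, 0.669, -3.118]
wrist_force: [-0.4, 0.1, 0.1]
width: 0.0329
finger_force: 0.0
```

```bash
python3 -c "
from h import *
state()
dets('hatch_handle','scoop','round_tin','gift_box')
dets('tin_center','tin_rear_right','tin_rear_left',cam='scene')
cv2.imwrite('pics/t5.png',cv2.resize(robot.snapshot('top')[110:310,90:410,::-1],(800,500)))"
```

```text
t 23.15 tip_g [-0.1624 -0.1108  0.1065] rot [-3.134  0.669 -3.118] w 0.0329 F [-0.4  0.1  0.1] q [-0.55 -0.5   2.2   0.44  0.89 -2.32]
hatch_handle [-0.067 -0.111  0.115] 0.95
scoop [-0.164  0.258 -0.002] 0.83
round_tin [-0.092 -0.292 -0.002] 0.97
gift_box [-0.124  0.432 -0.002] 0.87
tin_center [-0.349  0.241  0.021] 0.8
tin_center [0.084 0.001 0.025] 0.71
tin_center [-0.325 -0.251  0.023] 0.63
tin_rear_right [ 0.038 -0.084  0.021] 0.77
tin_rear_right [-0.298 -0.153  0.018] 0.56
tin_rear_right [-0.435  0.28   0.021] 0.55
tin_rear_left [-0.261 -0.336  0.021] 0.96
tin_rear_left [0.038 0.093 0.02 ] 0.76
tin_rear_left [-0.259  0.285  0.018] 0.73
```

View pics/t5.png

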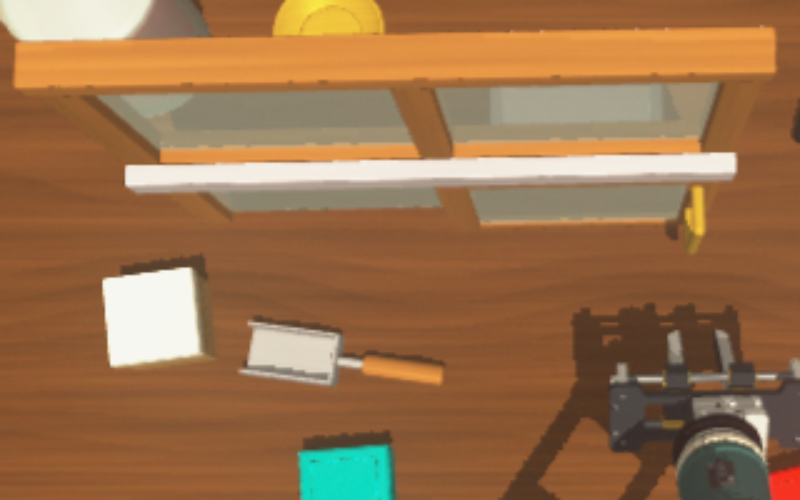

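The hatch is shut with its handle at (695,220), the tin is outside behind the glass, the bystanders haven't moved and the arm is clear.

```bash
python3 -c "
from bench import robot
print(robot.close_job())"
```

```text
the job is handed in; nothing more can be done
None
```

The job is handed in; no verdict came back. By my last camera readings, the tin is flat outside the guard (rear corners about 38 mm past its middle), the hatch is shut against its stop, and the round tin, scoop and card box haven't moved measurably.

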